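# Sort the desk clutter into its trays

## Robot

A 7-joint arm with a two-finger parallel gripper is mounted at the origin on the work surface. World frame = base frame: x ahead of the robot, y to its left, z up, the work surface at z = 0. Lengths are in m, angles in rad, forces in N, time in s.
With the tool pointing down it reaches from about 0.375 to 0.925 m from the base axis. Payload 3.1 kg.
Tool frame: the origin (TCP) lies on the centre line of the jaws, within the pads' length; the fingertips stand bot.nose_length ahead of it and the grasp point (between the pads) is the TCP (bot.nose_length is the distance from the TCP to the fingertips, in m); z points along the fingers, y is the line along which they close (so a half turn about z gives the same grasp; the last joint's range is limited). The gripper opens to 85 mm and grips with 20 to 120 N. Pads are 22 mm wide; open, the fingers measure 114 mm over their backs; the gripper's body (76 mm by 85 mm) begins 54 mm behind the grasp point. The pads swing forward as they close: fully open they stand 13 mm farther back than shut.
Start: joints at [1.081, 0.383, 0.044, 1.598, -0.018, 1.161, -0.05], TCP at [0.248, -0.601, 0.25] pointing down, gripper open.
Joint ranges: [-2.61, 2.61], [-0.41, 2.15], [-1.48, 1.57], [0, 2.5], [-1.57, 4.71], [0.05, 1.97], [-2.85, 2.85]. Speed limits (rad/s): [2.79, 2.79, 3.14, 3.14, 3.14, 3.14, 3.14].

## Interface

Orientations are given as [roll, pitch, yaw] about the fixed x, y, z axes, in that order (R = Rz(yaw) Ry(pitch) Rx(roll)).
In Python, from bench import bot, get_image, get_calibration gives the robot as it stands. The module is installed in compiled form; this text tells all that it offers.
- The arm moves only by the tool jog_arm, never from a script. Its argument "motion" is a list of rows, each a list of 3 entries, a list of its own where there are three numbers: the shift along the tool's x, y, z in m, then the turn, a rotation vector about the tool's x, y, z in rad, then the opening in per cent of the stroke, from 0 (shut) to 100 (fully open). In form: [[[dx, dy, dz], [ax, ay, az], hand], ...]. A call has 1 to 20 rows; each row shifts and turns the commanded pose from where the row before left it, along the tool's axes as they then stand; what a row does not reach is not made up. A row lasts 1/8 s, in which the tool goes at most 62.5 mm and 10.7 degrees, less where a joint would pass 70% of its speed; a pose out of reach is approached as far as the arm can. A call with a gripper value outside its range is refused whole. The fingers move at their own pace and stop on an object; the grip force is fixed at half the most. Time passes only in rows, so rows that do not move let the fingers close. It gives the time, the measured TCP pose, the force, the opening and the grip force at its end, in the units of the state.
- bot.get_state(): the state, without advancing time (a new reading comes with each control period).
- get_image(name): name is "side" or "top" or "wrist"; returns (picture, depth): 480x640x3 uint8, blue, green, red; 480x640 float32, m along the optical axis (not along the pixel's ray), 0 where there is no reading.
- get_calibration(name): a dict with "fx", "fy", "cx", "cy" (pixels), "D" ([k1, k2, p1, p2, k3] as OpenCV has them; the pictures are not rectified), "position" and "orientation" of the camera in the world. Camera axes: x right, y up, looking along -z (the intrinsics and any distortion apply to the point x, -y, -z); pixel columns grow to the right and rows downward; lengths in m; the calibration is good to about 2 mm. A picture is of the moment at which its call begins: read the wrist's pose just before it. get_calibration takes no time and is no camera call; for the wrist camera it gives the pose at the moment of the call.
- bot.finish_job(): hands the job in; it is judged then, once.
The state is a dict: "time_s": time; "joints": joint angles; "qd": joint speeds; "joint_efforts": joint torques, N m; "ee_pos": TCP position; "orientation": TCP orientation; "force": force on the tool from outside, world axes, zero at the start; "wrist_torque": the same for the moment, N m; "finger_gap": finger opening in m; "grip_force": force on a finger pad.
Only numpy, scipy, OpenCV 4.12 (cv2) and the standard library are available. Lean on these libraries where they do the work, as an engineer would, in place of code of your own. Each camera call takes 0.05 s, during which the arm holds its last target. There are 200 camera calls.

## Task

Tidy the desk: lay both marker pens flat on the floor of the long rectangular tray, side by side along its length; stand both wooden hand stamps upright, flat on the floor of the square tray; and lay the roll of tape flat in the round dish. Leave the sticky-note pad and the eraser where they are.

Things in the scene. Friction and masses are not known exactly. Their poses are not given: they have to be found in the camera images.
- marker_a: A flat chunky marker pen lying on the desk, black barrel and grey cap: a bar 120 x 26 x 18 mm (x long, y wide, z high) of constant width; origin at the centre of its underside, x along its length towards the cap, z up. About 30 g. The two markers are alike and interchangeable.
- marker_b: Another flat chunky marker pen lying on the desk, black barrel and grey cap: a bar 120 x 26 x 18 mm (x long, y wide, z high) of constant width; origin at the centre of its underside, x along its length towards the cap, z up. About 30 g. The two markers are alike and interchangeable.
- stamp_bar: wooden hand stamp with an oblong foot 60 x 28 mm (x long, y wide), 17 mm high, and an upright handle: a dark round grip on its vertical axis, 26 mm across from 42 to 70 mm above the underside (slimmer below, rounded above), top at 74 mm. Origin at the centre of its underside, z up. Stands upright. About 70 g.
- stamp_round: wooden hand stamp with a round foot 44 mm in diameter, 17 mm high, and an upright handle: a dark round grip on its vertical axis, 26 mm across from 42 to 70 mm above the underside (slimmer below, rounded above), top at 74 mm. Origin at the centre of its underside, z up. Stands upright. About 70 g.
- tape_roll: roll of tape lying flat: a plain tan ring, 56 mm outside diameter, 28 mm hole, 19 mm high; origin on its axis at the underside, z up. About 50 g.
- pen_tray: long rectangular shallow black tray with a cork floor, fixed to the desk, outside 112 mm along its x and 176 mm along its y (the length, along which markers lie); walls 3 mm thick, floor 3 mm thick, rim 8 mm above the desk (5 mm above the tray's floor), so inside 106 x 170 mm. Origin at the centre of its underside, on the desk; z up. Both markers fit side by side, for instance 26 mm either side of the middle.
- stamp_tray: square shallow black tray with a cork floor, fixed to the desk, outside 120 x 120 mm, walls and floor 3 mm thick, rim 8 mm above the desk, so inside 114 x 114 mm. Origin at the centre of its underside; z up. Both stamps fit side by side, for instance 29 mm either side of the middle with the oblong foot lying across the line that joins them.
- tape_dish: round shallow black dish with a cork floor, fixed to the desk, 102 mm outside and 96 mm inside diameter, floor 3 mm thick, rim 8 mm above the desk. Origin at the centre of its underside; z up.
- note_pad: pad of pale yellow sticky notes, 50 x 40 x 12 mm, loose on the desk among the trays, not to be moved; origin at the centre of its underside.
- eraser: white eraser in a blue sleeve, 48 x 22 x 13 mm, loose on the desk among the trays, not to be moved; origin at the centre of its underside.
Not all that is in view belongs to the job. Leave any green look-alike of the marker_b alone.

How it is judged:
By the outcome, as a careful person would: the job done as asked, in the order asked, and still so for the second after the job is handed in, with the robot touching nothing.
It also fails if it takes over 131 s, if anything falls off the work surface, if the arm or the gripper's body presses on something with over 40 N, if the wrist force passes 120 N, or if a joint passes its speed limit or range.

## Working session

There is one attempt and no reset: what is moved stays moved. The work goes in short steps, Python scripts to look and compute and a tool call to move; the robot and the scene stay as the last step left them, time stands still between calls to the robot, and variables do not carry over. Pictures are saved under pics/ and viewed, at most 14 in all, crops included, and the job is handed in when it is done.

Besides the shell and the picture viewer there is one more tool, called after "Call:" in YAML: its name, and indented under it one key for each argument. jog_arm: Moves the arm, as the interface text tells. Its arguments: {"type":"object","properties":{"motion":{"type":"array"}},"required":["motion"]}

```bash
mkdir -p pics
python3 - <<'E'
from bench import bot,get_image,get_calibration
import cv2
print(bot.get_state(), bot.nose_length)
for n in("top","side"):
    p,d=get_image(n); cv2.imwrite(f"pics/{n}0.png",p); c=get_calibration(n); print(n,c)
    import numpy as np; np.save(f"{n}0d.npy",d)
E
```

```text
{'time_s': 0.0, 'joints': array([ 1.08117968,  0.38381964,  0.04384897,  1.59959506, -0.01790885,
        1.16114891, -0.04992471]), 'qd': array([ 0.00212156,  0.00123683, -0.00011093, -0.00098492,  0.00103006,
        0.00134034, -0.00177247]), 'joint_efforts': array([-4.48308015e-05, -4.33469939e+01,  1.02457926e+00, -2.49516499e+01,
        1.06814993e-02,  1.13912404e-02, -5.24198583e-06]), 'ee_pos': array([ 0.24786662, -0.59992556,  0.24888745]), 'orientation': array([-3.13901797e+00,  1.35525125e-04,  3.91854077e-01]), 'force': array([0.35721213, 0.05825488, 0.22631197]), 'wrist_torque': array([ 0.04318843,  0.03018958, -0.021099  ]), 'grip_force': 0.0, 'finger_gap': 0.0850967721313113} 0.019
top {'fx': 484.69230656038644, 'fy': 484.69230656038644, 'cx': 316.5021359122603, 'cy': 226.3555837249104, 'D': array([-0.09894541,  0.        ,  0.        ,  0.        ,  0.        ]), 'position': array([0.30425234, 0.01292715, 1.17269938]), 'orientation': array([ 0.10488318, -0.02576002, -1.58207691])}
side {'fx': 447.7982946284358, 'fy': 447.7982946284358, 'cx': 310.61640753032196, 'cy': 238.5563551228083, 'D': array([-0.02737385,  0.        ,  0.        ,  0.        ,  0.        ]), 'position': array([-0.05030848,  0.47315315,  0.77144428]), 'orientation': array([ 0.74833022, -0.01187524, -2.32620862])}
```

View pics/top0.png

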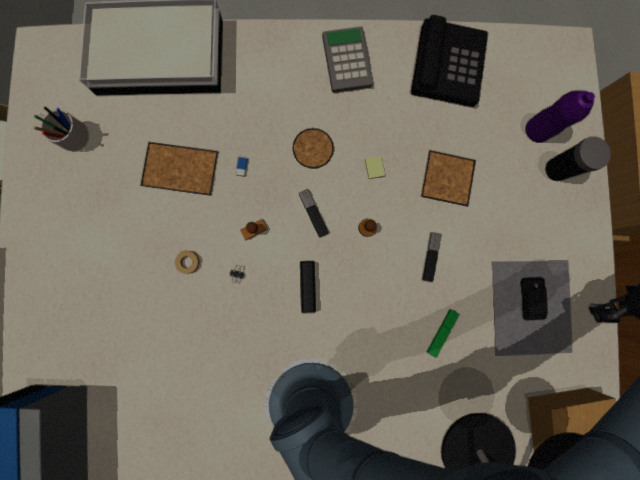

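View pics/side0.png

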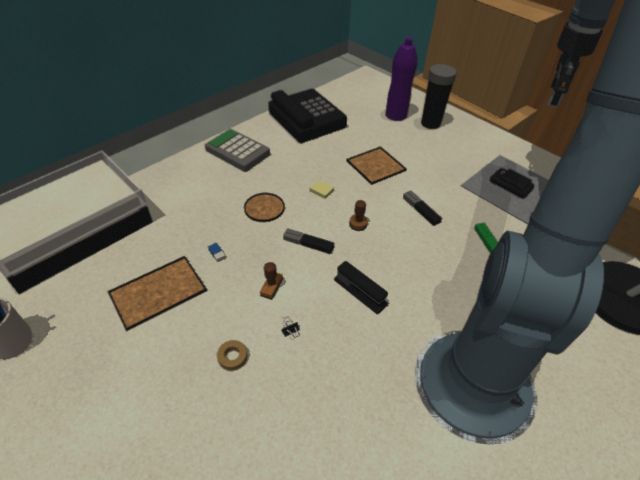

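The two views show the pen tray at top (180,168), dish (313,148), stamp tray (449,178), bar stamp (253,229), round stamp (368,227) and tape (187,262).

Candidates for the markers (top view):
- Black bar with grey cap at (313,213): chosen.
- Black bar with grey cap at (431,257): chosen.
- Stapler at (308,287): all black and larger, so rejected.
- Green look-alike at (443,333): rejected.

The binder clip at (237,273) and the phone at (534,298) are distractors.

```bash
cat > h.py <<'E'
import numpy as np, cv2
from scipy.spatial.transform import Rotation as R
from bench import bot,get_image,get_calibration
def cast(c,px,z):
    """pixels -> world points on plane height z"""
    K=np.array([[c['fx'],0,c['cx']],[0,c['fy'],c['cy']],[0,0,1]])
    u=cv2.undistortPoints(np.float64(px).reshape(-1,1,2),K,c['D']).reshape(-1,2)
    d=np.c_[u[:,0],-u[:,1],-np.ones(len(u))]@R.from_euler('xyz',c['orientation']).as_matrix().T
    p=c['position']; return p+d*((z-p[2])/d[:,2])[:,None]
def cloud(c,d):
    """depth picture -> world points, HxWx3"""
    h,w=d.shape; K=np.array([[c['fx'],0,c['cx']],[0,c['fy'],c['cy']],[0,0,1]])
    v,u=np.mgrid[:h,:w]; n=cv2.undistortPoints(np.float64(np.c_[u.ravel(),v.ravel()]).reshape(-1,1,2),K,c['D']).reshape(-1,2)
    P=np.c_[n[:,0],-n[:,1],-np.ones(len(n))]*d.reshape(-1,1)
    return (P@R.from_euler('xyz',c['orientation']).as_matrix().T+c['position']).reshape(h,w,3)
def rect(c,mask,z):
    """largest blob of mask -> centre, long, short (mm), angle of long side (deg), at plane z"""
    k=max(cv2.findContours(mask.astype(np.uint8),cv2.RETR_EXTERNAL,cv2.CHAIN_APPROX_NONE)[0],key=cv2.contourArea)
    w=cast(c,k.reshape(-1,2),z)[:,:2]
    b=cv2.boxPoints(cv2.minAreaRect(np.float32(w*1000)))
    e=b[1]-b[0],b[2]-b[1]; e=sorted(e,key=np.linalg.norm)[::-1]
    return b.mean(0).round(1),np.linalg.norm(e[0]).round(1),np.linalg.norm(e[1]).round(1),np.degrees(np.arctan2(e[0][1],e[0][0])).round(1)%180
E
python3 - <<'E'
from h import *
c=get_calibration('top');p=cv2.imread('pics/top0.png');d=np.load('top0d.npy')
W=cloud(c,d)
for n,(x,y,z,h) in dict(mA=(313,213,.018,40),mB=(431,257,.018,40),bar=(253,229,.017,22),rnd=(368,227,.017,22),tape=(187,262,.019,20),pen=(180,168,.008,50),dish=(313,148,.008,32),sq=(449,178,.008,40),note=(375,167,.012,18),eras=(242,166,.013,18)).items():
    s=np.s_[y-h:y+h,x-h:x+h]; z0=W[s][...,2]
    m=np.zeros(d.shape,bool)
    m[s]=(z0>.003 if n in('pen','dish','sq') else z0>.009 if z else 0)
    print(n,'z',np.percentile(z0,[5,50,99.5]).round(4), rect(c,m,z) if m.any() else None)
    q=np.zeros(d.shape,bool); hsv=cv2.cvtColor(p,cv2.COLOR_BGR2HSV); bg=np.median(p[200:300,100:550].reshape(-1,3),0)
    q[s]=np.abs(p[s].astype(int)-bg).sum(-1)>110
    print('   colour',rect(c,q,z))
E
```

```text
mA z [-0.0034  0.0006  0.023 ] (array([458.7, -10.1], dtype=float32), np.float32(119.9), np.float32(26.5), np.float32(24.5))
   colour (array([458.9, -11.6], dtype=float32), np.float32(121.5), np.float32(30.7), np.float32(24.1))
mB z [-0.0033  0.0006  0.0232] (array([ 349.5, -293.5], dtype=float32), np.float32(120.1), np.float32(29.7), np.float32(168.4))
   colour (array([ 349.8, -294.1], dtype=float32), np.float32(119.3), np.float32(30.3), np.float32(167.7))
bar z [-0.0031  0.0008  0.0769] (array([422.5, 134.8], dtype=float32), np.float32(59.8), np.float32(34.5), np.float32(116.3))
   colour (array([422.2, 130. ], dtype=float32), np.float32(65.8), np.float32(38.9), np.float32(108.1))
rnd z [-3.2000e-03  8.0000e-04  1.1727e+00] (array([ 423., -141.], dtype=float32), np.float32(43.6), np.float32(41.2), np.float32(178.8))
   colour (array([ 423.7, -143.2], dtype=float32), np.float32(52.5), np.float32(43.3), np.float32(119.0))
tape z [-0.003   0.0011  0.0233] (array([344.1, 292. ], dtype=float32), np.float32(55.4), np.float32(49.9), np.float32(89.7))
   colour (array([346.7, 277.2], dty
[... 531 characters left out ...]
)
sq z [-0.003   0.0015  0.0128] (array([ 544.7, -348.1], dtype=float32), np.float32(133.1), np.float32(131.2), np.float32(76.7))
   colour (array([ 545.1, -346.7], dtype=float32), np.float32(123.0), np.float32(122.3), np.float32(77.9))
note z [-0.0031  0.0014  0.0177] (array([ 572.3, -162.9], dtype=float32), np.float32(50.5), np.float32(40.9), np.float32(10.2))
   colour (array([ 547.2, -173.3], dtype=float32), np.float32(25.3), np.float32(3.4), np.float32(101.2))
eras z [-0.0033  0.001   0.0192] (array([577.3, 165. ], dtype=float32), np.float32(48.1), np.float32(23.6), np.float32(172.5))
   colour (array([574.4, 160.7], dtype=float32), np.float32(47.3), np.float32(26.9), np.float32(179.5))
```

```bash
cat >> h.py <<'E'
def go(x,y,z,yaw):
    """tool-frame moves needed: turn about z first (deg wanted yaw, half turns free), then shift"""
    s=bot.get_state(); r,p,w=s['orientation']; a=(np.radians(yaw)-w+np.pi/2)%np.pi-np.pi/2
    M=R.from_euler('xyz',[np.pi,0,w+a]).as_matrix()
    print('t',round(s['time_s'],2),'turn z',(-a).round(4),'shift mm',(M.T@(np.array([x,y,z])-s['ee_pos'])*1000).round(1),'j7',s['joints'][6].round(2))
E
python3 - <<'E'
from h import *
c=get_calibration('top');d=np.load('top0d.npy');p=cv2.imread('pics/top0.png')
W=cloud(c,d)
for n,(x,y) in dict(bar=(253,229),rnd=(368,227)).items():
    s=np.s_[y-22:y+22,x-22:x+22]; z=W[s][...,2]
    m=np.zeros(d.shape,bool); m[s]=(z>.045)&(z<.2); print(n,'grip',rect(c,m,.066))
    m[:]=0; m[s]=(z>.009)&(z<.027); print('  foot',rect(c,m,.017))
cs=get_calibration('side');ds=np.load('side0d.npy');V=cloud(cs,ds)
for n,(x,y,h) in dict(bar=(271,278,26),rnd=(360,214,22),tape=(232,355,20),mA=(308,241,30),mB=(422,208,30)).items():
    s=np.s_[y-h:y+h,x-h:x+h];z=V[s][...,2];
    m=(z>(.045 if n in('bar','rnd') else .012))&(z<.2); q=V[s][m]
    print(n,'side mid-range xy',((q.min(0)+q.max(0))/2).round(4),q[:,2].max().round(3))
go(.350,-.294,.20,-12)
E
```

```text
bar grip (array([419.1, 132.2], dtype=float32), np.float32(25.4), np.float32(25.2), np.float32(0.1))
  foot (array([419.6, 133.4], dtype=float32), np.float32(59.8), np.float32(28.1), np.float32(116.3))
rnd grip (array([ 421.4, -140.4], dtype=float32), np.float32(28.1), np.float32(24.4), np.float32(134.1))
  foot (array([ 421.4, -139.5], dtype=float32), np.float32(42.9), np.float32(39.5), np.float32(30.9))
bar side mid-range xy [0.4183 0.1346 0.0603] 0.075
rnd side mid-range xy [ 0.4216 -0.1395  0.0608] 0.076
tape side mid-range xy [0.3416 0.2946 0.0166] 0.021
mA side mid-range xy [ 0.4271 -0.0086  0.0283] 0.045
mB side mid-range xy [ 0.3477 -0.296   0.0171] 0.022
t 0.1 turn z 0.6013 shift mm [  36.3 -320.5   49. ] j7 -0.05
```

Call:
jog_arm:
  motion:
    - [[0,0,0],[0,0,0.15],100]
    - [[0,0,0],[0,0,0.15],100]
    - [[0,0,0],[0,0,0.15],100]
    - [[0,0,0],[0,0,0.15],100]
    - [[0.0045,-0.04,0.006],[0,0,0],100]
    - [[0.0045,-0.04,0.006],[0,0,0],100]
    - [[0.0045,-0.04,0.006],[0,0,0],100]
    - [[0.0045,-0.04,0.006],[0,0,0],100]
    - [[0.0045,-0.04,0.006],[0,0,0],100]
    - [[0.0045,-0.04,0.006],[0,0,0],100]
    - [[0.0045,-0.04,0.006],[0,0,0],100]
    - [[0.0045,-0.04,0.006],[0,0,0],100]
    - [[0,0,0],[0,0,0],50]
    - [[0,0,0],[0,0,0],50]

```text
time_s: 1.85
ee_pos: [0.3493, -0.2954, 0.2022]
orientation: [3.141, 0.0, -0.208]
force: [0.1, 0.0, -0.7]
finger_gap: 0.0511
grip_force: 0.0
```

Run:
```python
from h import *
c=get_calibration('wrist');p,d=get_image('wrist'); cv2.imwrite('pics/w1.png',p); np.save('w1d.npy',d);print(c)
print(bot.get_state()['ee_pos'],bot.get_state()['orientation'])
go(.350,-.294,.05,-12)
```

```text
{'fx': 432.8999461071845, 'fy': 432.8999461071845, 'cx': 322.95425718511325, 'cy': 239.6642959162677, 'D': array([0.02366254, 0.        , 0.        , 0.        , 0.        ]), 'position': array([ 0.41486409, -0.30921112,  0.32504754]), 'orientation': array([-2.68570557e-01,  1.00788173e-04, -1.77922035e+00])}
[ 0.34913868 -0.29606729  0.20231667] [ 3.14105878e+00 -2.72452230e-05 -2.09539193e-01]
t 1.9 turn z -0.0001 shift mm [  0.4  -2.2 152.3] j7 -1.17
```

View pics/w1.png

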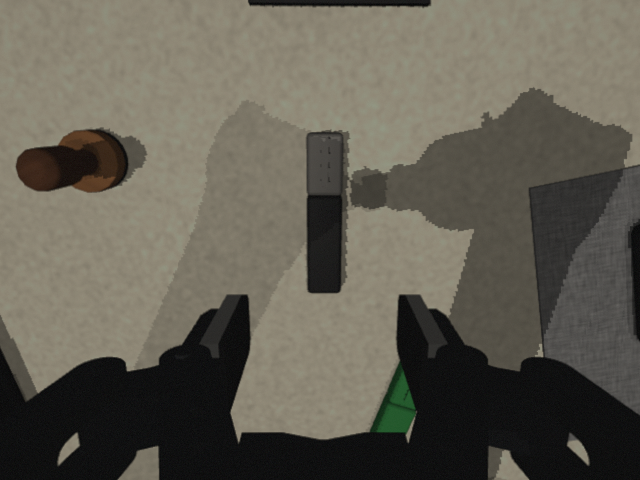

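The wrist view shows the black and grey marker at (324,213), cap up and aligned with the jaws. The green look-alike is at (395,400) and the round stamp at left. I'll measure the marker here and compare it with the top view.

Run:
```python
from h import *
c=get_calibration('wrist');d=np.load('w1d.npy');W=cloud(c,d)
m=np.zeros(d.shape,bool);s=np.s_[110:310,290:360];m[s]=(W[s][...,2]>.010)&(W[s][...,2]<.03);print(rect(c,m,.018),np.median(W[m][:,2]))
x,y=rect(c,m,.018)[0]/1000
go(x,y,.024,rect(c,m,.018)[3]-180)
```

```text
(array([ 349. , -296.4], dtype=float32), np.float32(117.6), np.float32(25.7), np.float32(167.6)) 0.017300631549293122
t 1.9 turn z 0.0069 shift mm [-1.000e-01  4.000e-01  1.783e+02] j7 -1.17
```

Call:
jog_arm:
  motion:
    - [[0,0,0.04],[0,0,0.007],60]
    - [[0,0,0.04],[0,0,0],60]
    - [[0,0,0.04],[0,0,0],60]
    - [[0,0,0.03],[0,0,0],60]
    - [[0,0,0.02],[0,0,0],60]
    - [[0,0,0.008],[0,0,0],60]
    - [[0,0,0],[0,0,0],60]
    - [[0,0,0],[0,0,0],0]
    - [[0,0,0],[0,0,0],0]
    - [[0,0,0],[0,0,0],0]
    - [[0,0,0],[0,0,0],0]
    - [[0,0,0],[0,0,0],0]
    - [[0,0,0],[0,0,0],0]

```text
time_s: 3.52
ee_pos: [0.3505, -0.2959, 0.0255]
orientation: [3.14, -0.002, -0.215]
force: [-1.2, -0.4, 6.4]
finger_gap: 0.0242
grip_force: 61.1
```

Call:
jog_arm:
  motion:
    - [[0,0,-0.01],[0,0,0],0]
    - [[0,0,-0.04],[0,0,0],0]
    - [[0,0,-0.04],[0,0,0],0]
    - [[0,0,-0.035],[0,0,0],0]
    - [[0,0,0],[0,0,0],0]

```text
time_s: 4.15
ee_pos: [0.3517, -0.2965, 0.1527]
orientation: [3.139, -0.007, -0.215]
force: [0.9, -0.3, 0.0]
finger_gap: 0.0241
grip_force: 60.3
```

Run:
```python
from h import *
a=np.radians(81.6); u=np.array([np.cos(a),np.sin(a)]); v=np.array([-u[1],u[0]])
c=np.array([.5732,.3165])
for s in(26,-26): print(s,c+v*s/1000)
x,y=c+v*.026*-1
s=bot.get_state();print(s['finger_gap'],s['ee_pos'])
go(x,y,.15,81.6)
```

```text
26 [0.54747892 0.32029816]
-26 [0.59892108 0.31270184]
0.024066272260119793 [ 0.35169103 -0.2965444   0.15271266]
t 4.15 turn z 1.5023 shift mm [-638.8 -155.6    2.7] j7 -1.18
```

Call:
jog_arm:
  motion:
    - [[0,0,-0.01],[0,0,-0.17],0]
    - [[0,0,-0.01],[0,0,-0.17],0]
    - [[0,0,-0.01],[0,0,-0.17],0]
    - [[0,0,-0.01],[0,0,-0.17],0]
    - [[0,0,-0.01],[0,0,-0.17],0]
    - [[0,0,0],[0,0,-0.17],0]
    - [[0,0,0],[0,0,-0.17],0]
    - [[0,0,0],[0,0,-0.17],0]
    - [[0,0,0],[0,0,-0.17],0]
    - [[0,0,0],[0,0,-0.11],0]

```text
time_s: 5.4
ee_pos: [0.3486, -0.2942, 0.1979]
orientation: [-3.139, -0.001, 1.429]
force: [0.3, -0.6, -0.4]
finger_gap: 0.0242
grip_force: 60.3
```

Call:
jog_arm:
  motion:
    - [[0.03,0.008,0],[0,0,0],0]
    - [[0.048,0.014,0],[0,0,0],0]
    - [[0.048,0.014,0],[0,0,0],0]
    - [[0.048,0.014,0],[0,0,0],0]
    - [[0.048,0.014,0],[0,0,0],0]
    - [[0.048,0.014,0],[0,0,0],0]
    - [[0.048,0.014,0],[0,0,0],0]
    - [[0.048,0.014,0],[0,0,0],0]
    - [[0.048,0.014,0],[0,0,0],0]
    - [[0.048,0.014,0],[0,0,0],0]
    - [[0.048,0.014,0],[0,0,0],0]
    - [[0.025,0.007,0],[0,0,0],0]
    - [[0,0,0],[0,0,0],0]

```text
time_s: 7.02
ee_pos: [0.5794, 0.2147, 0.1979]
orientation: [-3.139, -0.001, 1.43]
force: [0.8, -0.8, 0.2]
finger_gap: 0.0237
grip_force: 60.3
```

```bash
sed -i 's|; a=(np.radians(yaw)-w+np.pi/2)%np.pi-np.pi/2|; n=np.arctan2(y,x)+1.6; a=n+(np.radians(yaw)-n+np.pi/2)%np.pi-np.pi/2-w|' h.py
python3 - <<'E'
from h import *
c=get_calibration('wrist');p,d=get_image('wrist'); cv2.imwrite('pics/w2.png',p); np.save('w2d.npy',d);np.save('w2c.npy',c,allow_pickle=True)
s=bot.get_state();print(s['finger_gap'],s['ee_pos'],s['orientation'])
go(.5989,.3127,.15,81.6)
E
```

```text
0.02437469382096364 [0.57949359 0.212212   0.19775555] [-3.13867375e+00  1.10787315e-03  1.42708762e+00]
t 7.08 turn z 0.0029 shift mm [102.2   4.5  47.8] j7 -0.75
```

View pics/w2.png

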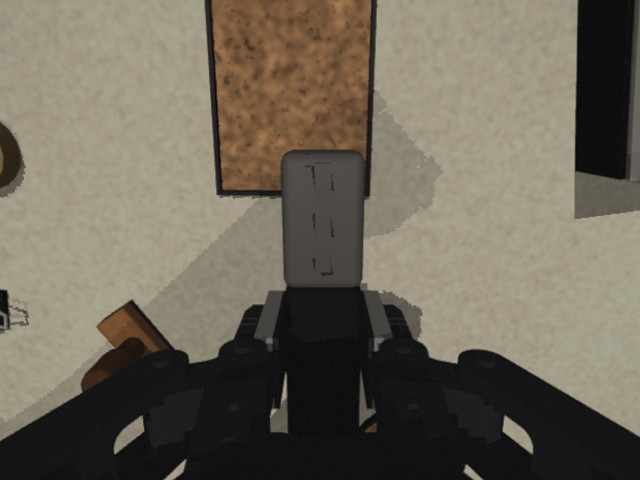

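The marker is held square in the jaws with its cap ahead, from (322,150) to (322,287). The tray's near corners are at (219,194) and (369,195), and its long sides run up to (208,0) and (376,0).

Run:
```python
from h import *
c=np.load('w2c.npy',allow_pickle=True).item()
q=cast(c,[(219,195),(369,196),(207.5,3),(376,3)],.008)[:,:2]*1000;print(q.round(1))
print('width',np.linalg.norm(q[0]-q[1]),np.linalg.norm(q[2]-q[3]))
for a,b in((0,2),(1,3)):
  e=q[b]-q[a];print('ang',np.degrees(np.arctan2(e[1],e[0])))
e=(q[2]+q[3]-q[0]-q[1]);e/=np.linalg.norm(e);C=(q[0]+q[1])/2+e*88;v=np.array([-e[1],e[0]])
print(C,np.degrees(np.arctan2(e[1],e[0])),'slots',C+26*v,C-26*v)
x,y=(C-26*v)/1000;go(x,y,.06,np.degrees(np.arctan2(e[1],e[0])))
```

```text
[[506.1 240.5]
 [614.1 224.4]
 [524.7 364.2]
 [632.7 348.9]]
width 109.22502066945484 109.09743275177973
ang 81.46954239569689
ang 81.52929730187627
[573.12311604 319.47527033] 81.4995089774103 slots [547.40873652 323.31853539] [598.83749555 315.63200527]
t 7.08 turn z 0.0047 shift mm [105.1   3.8 137.8] j7 -0.75
```

Call:
jog_arm:
  motion:
    - [[0.03,0.001,0.02],[0,0,0.005],0]
    - [[0.04,0.0015,0.03],[0,0,0],0]
    - [[0.024,0.0013,0.03],[0,0,0],0]
    - [[0.01,0,0.03],[0,0,0],0]
    - [[0,0,0.02],[0,0,0],0]
    - [[0,0,0.008],[0,0,0],0]
    - [[0,0,0],[0,0,0],0]
    - [[0,0,0],[0,0,0],0]

```text
time_s: 8.07
ee_pos: [0.6012, 0.3136, 0.0628]
orientation: [3.139, -0.001, 1.419]
force: [0.7, 1.4, 0.1]
finger_gap: 0.0244
grip_force: 60.3
```

Run:
```python
from h import *
go(.5988,.3150,.029,81.5)
```

```text
t 8.07 turn z -0.0037 shift mm [ 1.  -2.6 33.8] j7 -0.96
```

Call:
jog_arm:
  motion:
    - [[0.001,-0.0026,0.015],[0,0,0],0]
    - [[0,0,0.012],[0,0,0],0]
    - [[0,0,0.004],[0,0,0],0]
    - [[0,0,0.002],[0,0,0],0]
    - [[0,0,0],[0,0,0],0]

```text
time_s: 8.7
ee_pos: [0.5974, 0.3153, 0.0287]
orientation: [-3.141, 0.001, 1.42]
force: [-1.8, -1.6, 4.0]
finger_gap: 0.024
grip_force: 60.7
```

Call:
jog_arm:
  motion:
    - [[0,0,0],[0,0,0],45]
    - [[0,0,0],[0,0,0],45]
    - [[0,0,0],[0,0,0],45]
    - [[0,0,-0.01],[0,0,0],45]
    - [[0,0,-0.03],[0,0,0],45]
    - [[0,0,-0.05],[0,0,0],45]
    - [[0,0,-0.05],[0,0,0],45]
    - [[0,0,0],[0,0,0],60]

```text
time_s: 9.7
ee_pos: [0.6011, 0.3182, 0.1757]
orientation: [3.132, -0.008, 1.42]
force: [0.3, -0.3, -0.6]
finger_gap: 0.0509
grip_force: 0.0
```

Run:
```python
from h import *
go(.4590,-.0105,.2,24.3)
```

```text
t 9.7 turn z 0.9958 shift mm [-264.7  241.1  -24.3] j7 -0.91
```

Call:
jog_arm:
  motion:
    - [[0,0,-0.01],[0,0,0.166],60]
    - [[0,0,-0.014],[0,0,0.166],60]
    - [[0,0,0],[0,0,0.166],60]
    - [[0,0,0],[0,0,0.166],60]
    - [[0,0,0],[0,0,0.166],60]
    - [[0,0,0],[0,0,0.166],60]
    - [[-0.023,0.021,0],[0,0,0],60]
    - [[-0.035,0.032,0],[0,0,0],60]
    - [[-0.035,0.032,0],[0,0,0],60]
    - [[-0.035,0.032,0],[0,0,0],60]
    - [[-0.035,0.032,0],[0,0,0],60]
    - [[-0.035,0.032,0],[0,0,0],60]
    - [[-0.035,0.032,0],[0,0,0],60]
    - [[-0.022,0.02,0],[0,0,0],60]
    - [[-0.01,0.008,0],[0,0,0],60]
    - [[0,0,0],[0,0,0],60]
    - [[0,0,0],[0,0,0],60]

```text
time_s: 11.82
ee_pos: [0.4558, -0.0117, 0.1925]
orientation: [-3.141, -0.001, 0.426]
force: [-0.4, -0.4, -0.0]
finger_gap: 0.0513
grip_force: 0.0
```

```bash
cat >> h.py <<'E'
def wrist(lo,hi,z,r,at):
    """blob of points between heights lo,hi within r of world point at, seen by the wrist camera"""
    c=get_calibration('wrist');p,d=get_image('wrist');W=cloud(c,d)
    m=(W[...,2]>lo)&(W[...,2]<hi)&(d>.18)&(np.hypot(W[...,0]-at[0],W[...,1]-at[1])<r)
    q=rect(c,m,z);print(q,'z',np.median(W[m][:,2]).round(4));return p,q
E
python3 - <<'E'
from h import *
p,q=wrist(.010,.03,.018,.075,(.459,-.0105)); cv2.imwrite('pics/w3.png',p)
go(*q[0]/1000,.024,q[3]);go(.459,-.0105,.024,24.3)
p,d=get_image('top');cv2.imwrite('pics/top1.png',cv2.resize(p[120:260,120:400],None,fx=2.5,fy=2.5))
E
```

```text
(array([458.6,  -9. ], dtype=float32), np.float32(117.7), np.float32(25.6), np.float32(24.5)) z 0.0171
t 11.88 turn z -0.0009 shift mm [  3.6  -1.2 168.4] j7 -1.23
t 11.88 turn z 0.0026 shift mm [  3.3   0.3 168.4] j7 -1.23
```

View pics/top1.png

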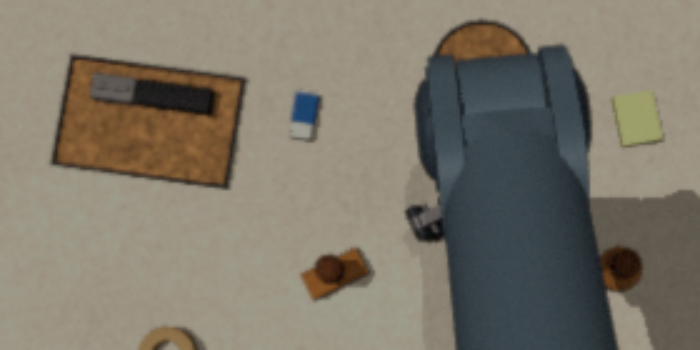

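The first marker lies flat in the tray at crop (152,94), parallel to its length. The eraser at (305,115) and the note pad at (637,118) haven't moved. Next is the second marker.

Call:
jog_arm:
  motion:
    - [[0.0036,-0.001,0.04],[0,0,0],60]
    - [[0,0,0.04],[0,0,0],60]
    - [[0,0,0.04],[0,0,0],60]
    - [[0,0,0.03],[0,0,0],60]
    - [[0,0,0.012],[0,0,0],60]
    - [[0,0,0.006],[0,0,0],60]
    - [[0,0,0],[0,0,0],60]
    - [[0,0,0],[0,0,0],0]
    - [[0,0,0],[0,0,0],0]
    - [[0,0,0],[0,0,0],0]
    - [[0,0,0],[0,0,0],0]
    - [[0,0,0],[0,0,0],0]
    - [[0,0,-0.01],[0,0,0],0]
    - [[0,0,-0.04],[0,0,0],0]
    - [[0,0,-0.04],[0,0,0],0]
    - [[0,0,-0.02],[0,0,0],0]

```text
time_s: 13.92
ee_pos: [0.4593, -0.0109, 0.1371]
orientation: [3.14, -0.004, 0.424]
force: [0.2, 0.4, -0.8]
finger_gap: 0.0246
grip_force: 60.2
```

Run:
```python
from h import *
go(.547,.3222,.15,81.5)
```

```text
t 13.93 turn z -0.9987 shift mm [342.4  37.5 -12.9] j7 -1.27
```

Call:
jog_arm:
  motion:
    - [[0,0,-0.007],[0,0,-0.166],0]
    - [[0,0,-0.006],[0,0,-0.166],0]
    - [[0,0,0],[0,0,-0.166],0]
    - [[0,0,0],[0,0,-0.166],0]
    - [[0,0,0],[0,0,-0.166],0]
    - [[0,0,0],[0,0,-0.169],0]
    - [[0.022,0.0035,0],[0,0,0],0]
    - [[0.045,0.005,0],[0,0,0],0]
    - [[0.045,0.005,0],[0,0,0],0]
    - [[0.045,0.005,0],[0,0,0],0]
    - [[0.045,0.005,0],[0,0,0],0]
    - [[0.045,0.005,0],[0,0,0],0]
    - [[0.045,0.005,0.02],[0,0,0],0]
    - [[0.03,0.003,0.02],[0,0,0],0]
    - [[0.02,0.001,0.02],[0,0,0],0]
    - [[0,0,0.02],[0,0,0],0]
    - [[0,0,0.01],[0,0,0],0]
    - [[0,0,0],[0,0,0],0]
    - [[0,0,0],[0,0,0],0]

```text
time_s: 16.3
ee_pos: [0.5463, 0.3209, 0.0581]
orientation: [3.14, -0.0, 1.421]
force: [0.4, 0.3, -0.5]
finger_gap: 0.0241
grip_force: 60.2
```

Run:
```python
from h import *
go(.547,.3222,.029,81.5)
```

```text
t 16.3 turn z -0.0011 shift mm [ 1.4  0.5 29.1] j7 -0.98
```

Call:
jog_arm:
  motion:
    - [[0.001,0,0.015],[0,0,0],0]
    - [[0,0,0.01],[0,0,0],0]
    - [[0,0,0.003],[0,0,0],0]
    - [[0,0,0.001],[0,0,0],0]
    - [[0,0,0],[0,0,0],0]

```text
time_s: 16.92
ee_pos: [0.5454, 0.3225, 0.0287]
orientation: [-3.141, 0.001, 1.423]
force: [-1.9, -1.6, 4.8]
finger_gap: 0.0239
grip_force: 60.8
```

Call:
jog_arm:
  motion:
    - [[0,0,0],[0,0,0],45]
    - [[0,0,0],[0,0,0],45]
    - [[0,0,0],[0,0,0],45]
    - [[0,0,-0.01],[0,0,0],45]
    - [[0,0,-0.03],[0,0,0],45]
    - [[0,0,-0.05],[0,0,0],45]
    - [[0,0,-0.05],[0,0,0],60]
    - [[0,0,-0.04],[0,0,0],60]
    - [[0,0,0],[0,0,0],60]

```text
time_s: 18.05
ee_pos: [0.5482, 0.3251, 0.2142]
orientation: [3.133, -0.007, 1.423]
force: [-0.1, 0.0, 0.5]
finger_gap: 0.0511
grip_force: 0.0
```

Run:
```python
from h import *
go(.4192,.1333,.22,26.4)
```

```text
t 18.05 turn z 0.9622 shift mm [-200.8  114.4   -5.8] j7 -0.91
```

Call:
jog_arm:
  motion:
    - [[0,0,-0.003],[0,0,0.16],60]
    - [[0,0,-0.003],[0,0,0.16],60]
    - [[0,0,0],[0,0,0.16],60]
    - [[0,0,0],[0,0,0.16],60]
    - [[0,0,0],[0,0,0.16],60]
    - [[0,0,0],[0,0,0.162],60]
    - [[-0.02,0.012,0],[0,0,0],60]
    - [[-0.04,0.023,0],[0,0,0],60]
    - [[-0.04,0.023,0],[0,0,0],60]
    - [[-0.04,0.023,0],[0,0,0],60]
    - [[-0.04,0.023,0],[0,0,0],60]
    - [[-0.02,0.01,0],[0,0,0],60]
    - [[0,0,0],[0,0,0],60]
    - [[0,0,0],[0,0,0],60]

```text
time_s: 19.8
ee_pos: [0.4176, 0.1326, 0.2143]
orientation: [-3.141, -0.001, 0.462]
force: [-0.0, 0.7, -0.1]
finger_gap: 0.0515
grip_force: 0.0
```

Run:
```python
from h import *
p,q=wrist(.045,.08,.066,.04,(.419,.133)); cv2.imwrite('pics/w4.png',p)
p,q2=wrist(.010,.025,.017,.045,(.419,.133))
p,q3=wrist(.009,.04,.019+.003,.1,(.573,.318))
go(.4192,.1333,.06,26.4)
```

```text
(array([420. , 135.1], dtype=float32), np.float32(29.7), np.float32(25.2), np.float32(26.4)) z 0.0711
(array([419.4, 134.9], dtype=float32), np.float32(59.3), np.float32(27.6), np.float32(116.5)) z 0.0161
(array([503.9, 242.8], dtype=float32), np.float32(0.0), np.float32(0.0), np.float32(0.0)) z 0.0093
t 19.95 turn z 0.0019 shift mm [  1.4   0.4 154.4] j7 -1.52
```

View pics/w4.png

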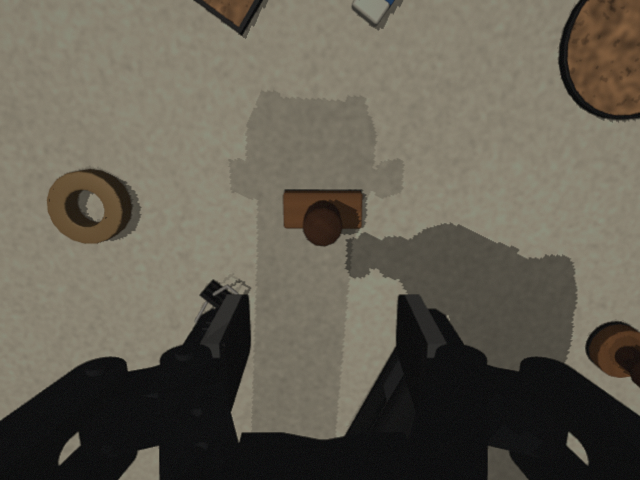

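The wrist view shows the bar stamp at (322,210), between the jaws with its foot square to them. The tape is at (90,205), and the clip at (225,288) is well clear.

Call:
jog_arm:
  motion:
    - [[0.0018,-0.0005,0.04],[0,0,0],60]
    - [[0,0,0.04],[0,0,0],60]
    - [[0,0,0.04],[0,0,0],60]
    - [[0,0,0.025],[0,0,0],60]
    - [[0,0,0.009],[0,0,0],60]
    - [[0,0,0],[0,0,0],60]
    - [[0,0,0],[0,0,0],60]
    - [[0,0,0],[0,0,0],0]
    - [[0,0,0],[0,0,0],0]
    - [[0,0,0],[0,0,0],0]
    - [[0,0,0],[0,0,0],0]
    - [[0,0,0],[0,0,0],0]

```text
time_s: 21.45
ee_pos: [0.4195, 0.1334, 0.0613]
orientation: [3.141, -0.002, 0.461]
force: [-1.0, -0.4, 6.3]
finger_gap: 0.0238
grip_force: 58.9
```

Call:
jog_arm:
  motion:
    - [[0,0,-0.01],[0,0,0],0]
    - [[0,0,-0.04],[0,0,0],0]
    - [[0,0,-0.04],[0,0,0],0]
    - [[0,0,-0.03],[0,0,0],0]
    - [[0,0,0],[0,0,0],0]

```text
time_s: 22.08
ee_pos: [0.4205, 0.1336, 0.1831]
orientation: [3.14, -0.006, 0.461]
force: [0.6, -0.3, -0.6]
finger_gap: 0.024
grip_force: 59.0
```

Run:
```python
from h import *
go(.5732,-.353,.18,-12.3)
```

```text
t 22.07 turn z 0.6752 shift mm [252.9 442.9   3.1] j7 -1.54
```

Call:
jog_arm:
  motion:
    - [[0,0,0],[0,0,0.135],0]
    - [[0,0,0],[0,0,0.135],0]
    - [[0,0,0],[0,0,0.135],0]
    - [[0,0,0],[0,0,0.135],0]
    - [[0,0,0],[0,0,0.135],0]
    - [[0.011,0.019,0],[0,0,0],0]
    - [[0.022,0.038,0],[0,0,0],0]
    - [[0.022,0.038,0],[0,0,0],0]
    - [[0.022,0.038,0],[0,0,0],0]
    - [[0.022,0.038,0],[0,0,0],0]
    - [[0.022,0.038,0],[0,0,0],0]
    - [[0.022,0.038,0],[0,0,0],0]
    - [[0.022,0.038,0],[0,0,0],0]
    - [[0.022,0.038,0],[0,0,0],0]
    - [[0.022,0.038,0],[0,0,0],0]
    - [[0.022,0.038,0],[0,0,0],0]
    - [[0.014,0.028,0],[0,0,0],0]
    - [[0.008,0.016,0],[0,0,0],0]
    - [[0,0,0],[0,0,0],0]
    - [[0,0,0],[0,0,0],0]

```text
time_s: 24.58
ee_pos: [0.5717, -0.3514, 0.1796]
orientation: [-3.14, 0.002, -0.212]
force: [0.3, 0.6, 0.3]
finger_gap: 0.0243
grip_force: 59.0
```

Run:
```python
from h import *
go(.5732,-.353,.064,-12.3)
p,d=get_image('wrist');cv2.imwrite('pics/w5.png',p)
```

```text
t 24.57 turn z 0.0024 shift mm [  1.9   1.2 115.6] j7 -1.25
```

View pics/w5.png

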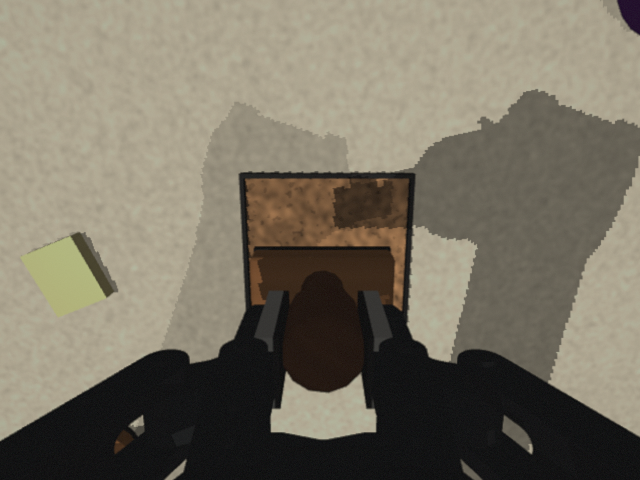

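The stamp hangs upright and square over the tray. The tray's far corners are at (240,174) and (414,174).

Run:
```python
from h import *
c=get_calibration('wrist');q=cast(c,[(240,174),(414,174)],.008)[:,:2]*1000;e=q[0]-q[1];w=np.linalg.norm(e);e/=w
n=np.array([-e[1],e[0]]);n*=np.sign(-n[0]);C=q.mean(0)+60*n;print(q,w,np.degrees(np.arctan2(e[1],e[0])),C,C-29*n,C+29*n)
```

```text
[[ 615.01608264 -302.44894184]
 [ 590.26378815 -417.58562313]] 117.76727670195496 77.86711487763084 [ 543.98016954 -347.40649865] [ 572.3323897  -353.50171084] [ 515.62794937 -341.31128646]
```

Call:
jog_arm:
  motion:
    - [[0.0015,0.0015,0.03],[0,0,0],0]
    - [[0,0,0.04],[0,0,0],0]
    - [[0,0,0.025],[0,0,0],0]
    - [[0,0,0.01],[0,0,0],0]
    - [[0,0,0.005],[0,0,0],0]
    - [[0,0,0],[0,0,0],0]

```text
time_s: 25.38
ee_pos: [0.5736, -0.3554, 0.0713]
orientation: [3.141, -0.002, -0.214]
force: [0.1, -0.3, -0.8]
finger_gap: 0.024
grip_force: 59.0
```

Call:
jog_arm:
  motion:
    - [[0,-0.001,0.003],[0,0,0],0]
    - [[0,0,0.0025],[0,0,0],0]
    - [[0,0,0],[0,0,0],0]

```text
time_s: 25.75
ee_pos: [0.573, -0.3544, 0.0648]
orientation: [-3.141, 0.0, -0.214]
force: [-0.3, -0.5, -0.7]
finger_gap: 0.024
grip_force: 59.0
```

Call:
jog_arm:
  motion:
    - [[0,0,0.001],[0,0,0],0]
    - [[0,0,0],[0,0,0],0]

```text
time_s: 26.0
ee_pos: [0.5733, -0.3545, 0.0645]
orientation: [-3.142, -0.0, -0.214]
force: [-1.9, 1.3, 4.1]
finger_gap: 0.0243
grip_force: 59.3
```

Contact on the tray floor (about 4 N), so I release and lift.

Call:
jog_arm:
  motion:
    - [[0,0,0],[0,0,0],50]
    - [[0,0,0],[0,0,0],60]
    - [[0,0,0],[0,0,0],60]
    - [[0,0,-0.02],[0,0,0],60]
    - [[0,0,-0.04],[0,0,0],60]
    - [[0,0,-0.05],[0,0,0],60]
    - [[0,0,-0.05],[0,0,0],60]
    - [[0,0,0],[0,0,0],60]

```text
time_s: 27.0
ee_pos: [0.5767, -0.357, 0.2325]
orientation: [3.137, -0.014, -0.215]
force: [0.3, 0.0, 0.3]
finger_gap: 0.0512
grip_force: 0.0
```

Run:
```python
from h import *
go(.4215,-.1400,.22,-12.3)
```

```text
t 27.0 turn z 0.0001 shift mm [-197.9 -178.9   12.5] j7 -1.25
```

Call:
jog_arm:
  motion:
    - [[-0.02,-0.018,0],[0,0,0],60]
    - [[-0.036,-0.033,0.003],[0,0,0],60]
    - [[-0.036,-0.033,0.003],[0,0,0],60]
    - [[-0.036,-0.033,0.003],[0,0,0],60]
    - [[-0.036,-0.033,0],[0,0,0],60]
    - [[-0.024,-0.02,0],[0,0,0],60]
    - [[-0.008,-0.007,0],[0,0,0],60]
    - [[0,0,0],[0,0,0],60]
    - [[0,0,0],[0,0,0],60]

```text
time_s: 28.12
ee_pos: [0.4201, -0.1411, 0.2152]
orientation: [3.141, -0.001, -0.216]
force: [0.6, -0.7, -0.2]
finger_gap: 0.051
grip_force: 0.0
```

Run:
```python
from h import *
p,q=wrist(.045,.08,.066,.04,(.421,-.14))
p,q2=wrist(.010,.025,.017,.045,(.421,-.14))
go(.4213,-.1398,.06,-12.3)
```

```text
(array([ 423.6, -141.1], dtype=float32), np.float32(29.1), np.float32(25.8), np.float32(167.6)) z 0.0711
(array([ 426. , -141.7], dtype=float32), np.float32(42.4), np.float32(36.3), np.float32(76.2)) z 0.0162
t 28.23 turn z -0.0012 shift mm [  1.1  -1.5 155. ] j7 -1.56
```

Call:
jog_arm:
  motion:
    - [[0.0015,-0.0008,0.04],[0,0,0],60]
    - [[0,0,0.04],[0,0,0],60]
    - [[0,0,0.04],[0,0,0],60]
    - [[0,0,0.025],[0,0,0],60]
    - [[0,0,0.009],[0,0,0],60]
    - [[0,0,0],[0,0,0],60]
    - [[0,0,0],[0,0,0],60]
    - [[0,0,0],[0,0,0],0]
    - [[0,0,0],[0,0,0],0]
    - [[0,0,0],[0,0,0],0]
    - [[0,0,0],[0,0,0],0]
    - [[0,0,0],[0,0,0],0]

```text
time_s: 29.72
ee_pos: [0.4218, -0.1398, 0.0618]
orientation: [3.142, -0.002, -0.214]
force: [-0.5, -0.4, 5.9]
finger_gap: 0.024
grip_force: 59.0
```

Call:
jog_arm:
  motion:
    - [[0,0,-0.01],[0,0,0],0]
    - [[0,0,-0.04],[0,0,0],0]
    - [[0,0,-0.04],[0,0,0],0]
    - [[0,0,-0.03],[0,0,0],0]
    - [[0,0,0],[0,0,0],0]

```text
time_s: 30.35
ee_pos: [0.4226, -0.1398, 0.1834]
orientation: [3.142, -0.006, -0.214]
force: [0.1, -0.4, -1.5]
finger_gap: 0.024
grip_force: 59.1
```

Run:
```python
from h import *
go(.5155,-.3413,.18,-12.3)
```

```text
t 30.35 turn z 0.0006 shift mm [133.7 177.1   3.4] j7 -1.56
```

Call:
jog_arm:
  motion:
    - [[0.014,0.018,0],[0,0,0],0]
    - [[0.028,0.037,0],[0,0,0],0]
    - [[0.028,0.037,0],[0,0,0],0]
    - [[0.028,0.037,0],[0,0,0],0]
    - [[0.02,0.028,0],[0,0,0],0]
    - [[0.012,0.016,0],[0,0,0],0]
    - [[0.0037,0.004,0],[0,0,0],0]
    - [[0,0,0],[0,0,0],0]
    - [[0,0,0.03],[0,0,0],0]
    - [[0,0,0.04],[0,0,0],0]
    - [[0,0,0.025],[0,0,0],0]
    - [[0,0,0.01],[0,0,0],0]
    - [[0,0,0.003],[0,0,0],0]
    - [[0,0,0],[0,0,0],0]
    - [[0,0,0],[0,0,0],0]

```text
time_s: 32.22
ee_pos: [0.5147, -0.3413, 0.0742]
orientation: [3.141, -0.002, -0.214]
force: [-1.5, 0.0, -1.0]
finger_gap: 0.0242
grip_force: 59.1
```

Run:
```python
from h import *
go(.5155,-.3413,.0645,-12.3)
```

```text
t 32.23 turn z 0.0005 shift mm [ 0.8 -0.2  9.7] j7 -1.2
```

Call:
jog_arm:
  motion:
    - [[0,0,0.006],[0,0,0],0]
    - [[0,0,0.0025],[0,0,0],0]
    - [[0,0,0.001],[0,0,0],0]
    - [[0,0,0],[0,0,0],0]

```text
time_s: 32.72
ee_pos: [0.514, -0.341, 0.0648]
orientation: [-3.141, -0.0, -0.214]
force: [-1.8, 0.8, 7.1]
finger_gap: 0.0242
grip_force: 59.7
```

Call:
jog_arm:
  motion:
    - [[0,0,0],[0,0,0],50]
    - [[0,0,0],[0,0,0],60]
    - [[0,0,0],[0,0,0],60]
    - [[0,0,-0.02],[0,0,0],60]
    - [[0,0,-0.04],[0,0,0],60]
    - [[0,0,-0.05],[0,0,0],100]
    - [[0,0,-0.03],[0,0,0],100]
    - [[0,0,0],[0,0,-0.14],100]
    - [[0,0,0],[0,0,-0.14],100]
    - [[0,0,0],[0,0,-0.14],100]
    - [[0,0,0],[0,0,-0.14],100]

```text
time_s: 34.1
ee_pos: [0.514, -0.3411, 0.2049]
orientation: [3.14, -0.001, 0.35]
force: [0.1, -0.2, 0.2]
finger_gap: 0.0851
grip_force: 0.0
```

Run:
```python
from h import *
go(.343,.293,.2,20)
```

```text
t 34.1 turn z -3.1404 shift mm [-56.2 654.3   4.9] j7 -0.69
```

Call:
jog_arm:
  motion:
    - [[0.002,-0.024,0],[0,0,0],100]
    - [[0.004,-0.045,0],[0,0,0],100]
    - [[0.004,-0.045,0],[0,0,0],100]
    - [[0.004,-0.045,0],[0,0,0],100]
    - [[0.004,-0.045,0],[0,0,0],100]
    - [[0.004,-0.045,0],[0,0,0],100]
    - [[0.004,-0.045,0],[0,0,0],100]
    - [[0.004,-0.045,0],[0,0,0],100]
    - [[0.004,-0.045,0],[0,0,0],100]
    - [[0.004,-0.045,0],[0,0,0],100]
    - [[0.004,-0.045,0],[0,0,0],100]
    - [[0.004,-0.045,0],[0,0,0],100]
    - [[0.004,-0.045,0],[0,0,0],100]
    - [[0.004,-0.045,0],[0,0,0],100]
    - [[0.002,-0.025,0],[0,0,0],100]
    - [[0.004,-0.02,0],[0,0,0],100]
    - [[0,0,0],[0,0,0],100]
    - [[0,0,0],[0,0,0],100]

```text
time_s: 36.35
ee_pos: [0.349, 0.2939, 0.2037]
orientation: [3.141, -0.001, 0.345]
force: [-1.0, -1.1, -0.2]
finger_gap: 0.0851
grip_force: 0.0
```

Run:
```python
from h import *
p,q=wrist(.010,.026,.019,.045,(.343,.293));cv2.imwrite('pics/w6.png',p)
print(bot.get_state()['joints'][6]);go(*q[0]/1000,.022,20)
p,d=get_image('top');cv2.imwrite('pics/top2.png',p)
```

```text
(array([342.6, 294.6], dtype=float32), np.float32(55.1), np.float32(54.9), np.float32(154.9)) z 0.0181
-2.0715485100365996
t 36.4 turn z -3.1467 shift mm [  5.7   3.2 181.5] j7 -2.07
```

View pics/w6.png

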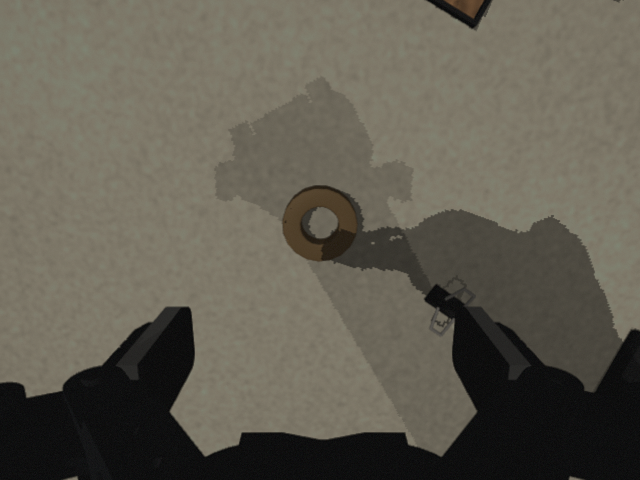

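View pics/top2.png

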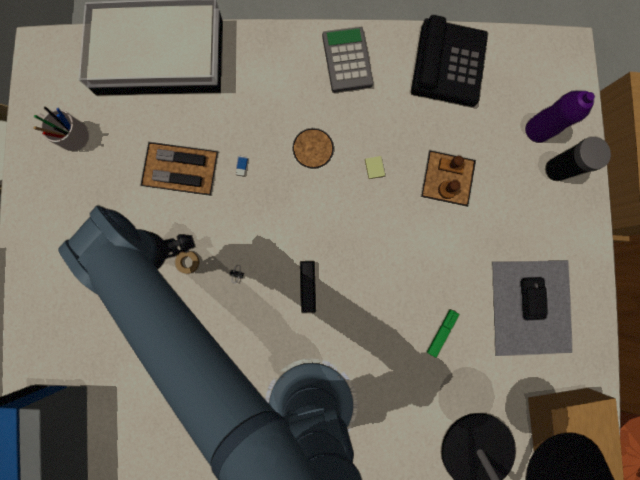

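The wrist view shows the tape centred at (320,223), with the clip at (450,300) clear of the fingers. The top view shows both markers in the pen tray at (182,158) and (177,179). Both stamps stand in the square tray at (453,164) and (450,187), and the pad and eraser are where they were.

Call:
jog_arm:
  motion:
    - [[-0.0057,-0.003,0.04],[0,0,0],100]
    - [[0,0,0.04],[0,0,0],100]
    - [[0,0,0.04],[0,0,0],100]
    - [[0,0,0.035],[0,0,0],100]
    - [[0,0,0.018],[0,0,0],100]
    - [[0,0,0.008],[0,0,0],100]
    - [[0,0,0],[0,0,0],100]
    - [[0,0,0],[0,0,0],100]
    - [[0,0,0],[0,0,0],50]
    - [[0,0,0],[0,0,0],50]
    - [[0,0,0],[0,0,0],50]
    - [[0,0,0],[0,0,0],50]
    - [[0,0,0],[0,0,0],50]

```text
time_s: 38.08
ee_pos: [0.3427, 0.2962, 0.0237]
orientation: [3.141, -0.001, 0.346]
force: [-1.3, -2.4, 9.0]
finger_gap: 0.0529
grip_force: 61.2
```

Call:
jog_arm:
  motion:
    - [[0,0,-0.01],[0,0,0],50]
    - [[0,0,-0.04],[0,0,0],50]
    - [[0,0,-0.04],[0,0,0],50]
    - [[0,0,-0.035],[0,0,0],50]
    - [[0,0,0],[0,0,0],50]

```text
time_s: 38.7
ee_pos: [0.3441, 0.2975, 0.1505]
orientation: [-3.14, -0.007, 0.346]
force: [-0.1, -0.1, -0.8]
finger_gap: 0.0532
grip_force: 63.2
```

Run:
```python
from h import *
s=bot.get_state();print(s['finger_gap'],s['grip_force'])
go(.6213,-.011,.15,20)
```

```text
0.05319604792253854 63.21739420294762
t 38.7 turn z -0.0035 shift mm [155.  384.7   0.5] j7 -2.14
```

Call:
jog_arm:
  motion:
    - [[0.008,0.02,0],[0,0,0],50]
    - [[0.016,0.04,0],[0,0,0],50]
    - [[0.016,0.04,0],[0,0,0],50]
    - [[0.016,0.04,0],[0,0,0],50]
    - [[0.016,0.04,0],[0,0,0],50]
    - [[0.016,0.04,0],[0,0,0],50]
    - [[0.016,0.04,0],[0,0,0],50]
    - [[0.016,0.04,0],[0,0,0],50]
    - [[0.016,0.04,0],[0,0,0],50]
    - [[0.012,0.028,0.02],[0,0,0],50]
    - [[0.007,0.016,0.03],[0,0,0],50]
    - [[0,0,0.03],[0,0,0],50]
    - [[0,0,0.01],[0,0,0],50]
    - [[0,0,0],[0,0,0],50]
    - [[0,0,0],[0,0,0],50]

```text
time_s: 40.58
ee_pos: [0.619, -0.0124, 0.0584]
orientation: [3.141, -0.002, 0.347]
force: [0.5, 0.1, -0.3]
finger_gap: 0.0534
grip_force: 63.2
```

Run:
```python
from h import *
s=bot.get_state();print(s['finger_gap'],s['grip_force'])
go(.6213,-.011,.027,20)
```

```text
0.05335676052093468 63.20444595068693
t 40.58 turn z -0.0025 shift mm [ 2.6 -0.5 31.4] j7 -1.43
```

Call:
jog_arm:
  motion:
    - [[0.0026,0,0.015],[0,0,0],50]
    - [[0,0,0.012],[0,0,0],50]
    - [[0,0,0.0035],[0,0,0],50]
    - [[0,0,0.001],[0,0,0],50]
    - [[0,0,0],[0,0,0],50]

```text
time_s: 41.2
ee_pos: [0.6196, -0.012, 0.0268]
orientation: [-3.141, 0.003, 0.346]
force: [-4.4, -0.6, 9.2]
finger_gap: 0.0528
grip_force: 64.2
```

Call:
jog_arm:
  motion:
    - [[0,0,0],[0,0,0],70]
    - [[0,0,0],[0,0,0],74]
    - [[0,0,0],[0,0,0],74]
    - [[0,0,-0.01],[0,0,0],74]
    - [[0,0,-0.03],[0,0,0],74]
    - [[0,0,-0.05],[0,0,0],74]
    - [[0,0,-0.05],[0,0,0],90]
    - [[0,0,-0.04],[0,0,0],90]
    - [[-0.03,0,0],[0,0,0],90]
    - [[-0.05,0,0],[0,0,0],90]
    - [[-0.05,0,0],[0,0,0],90]
    - [[-0.03,0,0],[0,0,0],90]
    - [[0,0,0],[0,0,0],90]
    - [[0,0,0],[0,0,0],90]

```text
time_s: 42.95
ee_pos: [0.4712, -0.0659, 0.2067]
orientation: [3.141, -0.002, 0.346]
force: [0.3, -0.1, -0.0]
finger_gap: 0.0769
grip_force: 0.0
```

Run:
```python
from h import *
p,d=get_image('top');q,d2=get_image('side')
a=cv2.resize(p[110:260,130:490],(800,333));b=cv2.resize(q[130:340,90:490],(500,262))
o=np.zeros((600,800,3),np.uint8);o[:333]=a;o[335:597,:500]=b;cv2.imwrite('pics/fin.png',o)
print(bot.get_state()['force'])
for n,lo,z,at,r in(('m',.013,.021,(.599,.315),.07),('tape',.014,.022,(.62,-.012),.04),('bar',.050,.069,(.573,-.3535),.025),('rnd',.05,.069,(.515,-.341),.025)):
    c=get_calibration('top');W=cloud(c,d);m=(W[...,2]>lo)&(W[...,2]<.09)&(np.hypot(W[...,0]-at[0],W[...,1]-at[1])<r);print(n,rect(c,m,z),np.median(W[m][:,2]))
```

```text
[-0.33966983  0.26178038 -0.2275095 ]
m (array([598. , 311.7], dtype=float32), np.float32(121.1), np.float32(28.3), np.float32(82.1)) 0.021043975167462037
tape (array([619.6, -13. ], dtype=float32), np.float32(55.2), np.float32(51.2), np.float32(179.6)) 0.021910097047791788
bar (array([ 572.2, -352.9], dtype=float32), np.float32(29.9), np.float32(23.4), np.float32(133.7)) 0.0739992732166932
rnd (array([ 514.4, -340.7], dtype=float32), np.float32(31.4), np.float32(26.1), np.float32(98.9)) 0.07400570414947172
```

View pics/fin.png

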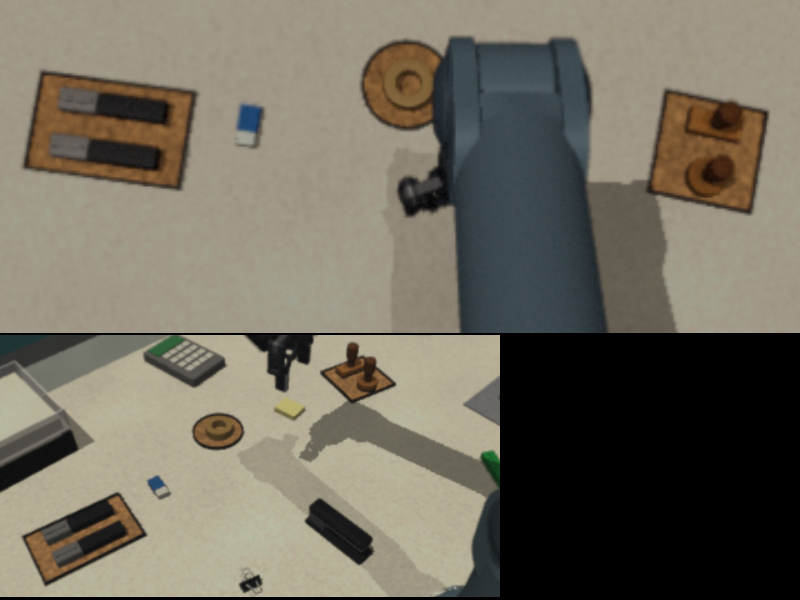

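The final views show everything in place. Both markers lie flat in the pen tray at (112,105) and (105,150). The tape is flat in the dish at (408,84), both stamps are upright at (715,118) and (712,175), and the pad and eraser haven't moved. The heights match too, so I'm handing in.

```bash
python3 -c "
from bench import bot
print(bot.finish_job())"
```

```text
the job is handed in; nothing more can be done
None
```

The desk is tidied and the job handed in after about 43 s of the 131 s allowed: the last pictures show both markers flat in the pen tray, both stamps upright in the square tray, the tape flat in the dish, and the note pad and eraser where they were.

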